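File the burr off a sawn shaker bar

ROBOT

A 6-joint arm with a two-finger parallel gripper is mounted at the origin on the work surface. World frame = base frame: x ahead of the robot, y to its left, z up, the work surface at z = 0. Lengths are in mm, angles in degrees, forces in N, time in s.
With the tool pointing down it reaches from about 350 to 875 mm from the base axis. Payload 4.2 kg.
Tool frame: the origin (TCP) lies between the finger pads; the fingertips stand tip_reach ahead of it and the grasp point (between the pads) lies 2 mm behind it (tip_reach is the distance from the TCP to the fingertips, in mm); z points along the fingers, y is the line along which they close (so a half turn about z gives the same grasp; the last joint's range is limited). The gripper opens to 87 mm and grips with 3 to 60 N. Pads are 19 mm wide; open, the fingers measure 117 mm over their backs; the gripper's body (75 mm by 190 mm) begins 51 mm behind the grasp point.
Start: joints at [77.899, 22.042, 0.453, 0, -68.411, -14.817], TCP at [282.909, 557.281, 239.55] pointing down, gripper open.
Joint ranges: [-179.83, 179.83], [-69.29, 118.12], [-61.27, 80.66], [-181.25, 117.63], [-171.15, -9.14], [-177.46, 177.46]. Speed limits (degrees/s): [159.86, 159.86, 180, 180, 180, 180].

INTERFACE

Orientations are given as a 3x3 rotation matrix whose columns are the frame's x, y, z axes.
In Python, from bench import * gives the robot as it stands.
- The arm moves only by the tool apply_moves, never from a script. Its argument "series" is a list of rows, each an object with "linear": the shift along the tool's x, y, z normalised to -1 to 1, where 1 is 0.25 m, a list of three; "turn": the turn about the tool's z normalised to -1 to 1, where 1 is 2 pi rad; "fingers": the closure, from 0 (fully open) to 1 (shut). In form: [{"linear": [x, y, z], "turn": turn, "fingers": fingers}, ...]. A call has 1 to 8 rows; each row is the pose to reach, as a shift and turn from the pose commanded when the call began, along the tool's axes at that moment, turning the shorter way round; what a row does not reach only later rows make up. A row lasts 1/12 s, in which the tool goes at most 41.7 mm and 7.16 degrees, less where a joint would pass 70% of its speed; a pose out of reach is approached as far as the arm can. A call with a number of a shift or a turn outside -1 to 1 is refused whole. A call with a gripper value outside its range is refused whole. The fingers move at their own pace and stop on an object; "grip_force" is the grip in N (left out, the last holds). Time passes only in rows, so rows that repeat a pose let the fingers close. It gives the time, the measured TCP pose, the force, the opening and the grip force at its end, in the units of the state.
- state(): the state, without advancing time (a new reading comes with each control period).
- get_image(name): name is "side" or "top" or "wrist"; returns (picture, depth): 384x512x3 uint8, red, green, blue; 384x512 float32, mm along the optical axis (not along the pixel's ray), 0 where there is no reading.
- camera_info(name): a dict with "vertical_fov" (degrees; the focal length in pixels is half the picture's height over the tangent of half this angle, whatever the lens; pixels are square), "cx", "cy" (the principal point, pixels), "world_from_camera" (4x4, takes a point from camera to world coordinates). Camera axes: x right, y up, looking along -z (the intrinsics and any distortion apply to the point x, -y, -z); pixel columns grow to the right and rows downward; lengths in mm; the calibration is good to about 2 mm. A picture is of the moment at which its call begins: read the wrist's pose just before it. camera_info takes no time and is no camera call; for the wrist camera it gives the pose at the moment of the call.
- hand_in(): hands the job in; it is judged then, once.
Trained networks look in the newest picture that a camera, given by its name, has taken for a name from the list of things; names that differ only in an ending like _2 or _b are one class to them, and where a whole thing is asked for, a point or a joint stands for the part that bears it (a point fixed in the world has none). Each returns a list of dicts, best first, with "p" (0 to 1); they miss things now and then, are a little off and sometimes report something else, mostly with a low value. They report only what shows in the picture. A call takes as long as a camera call. They do not tell look-alikes from the thing itself.
- spot_in(camera, thing): "rect" ([left, top, right, bottom] in pixels, round what is visible of it).
- regions_of(camera, thing): "region" (384x512 bool, what is visible of it) and "rect" ([left, top, right, bottom] in pixels, round what is visible of it).
- spot_point(camera, thing): "location" ([column, row] in pixels: a listed point, or the origin of a listed thing).
The state is a dict: "t": time; "q": joint angles; "joint_vel": joint speeds; "joint_torque": joint torques, N m; "ee_pos": TCP position; "tool_rot": TCP orientation; "wrist_force": force on the tool from outside, world axes, zero at the start; "torque": the same for the moment, N m; "width": finger opening in mm; "grip_force": force on a finger pad.
Only numpy, scipy, OpenCV 4.12 (cv2) and the standard library are available. Lean on these libraries where they do the work, as an engineer would, in place of code of your own. Each camera call takes 0.05 s, during which the arm holds its last target. There are 200 camera calls.

TASK

The sawn-off aluminium bar clamped upright in the little vice has a burr on its top end. Take the file by its wooden grip and, keeping it flat on the bar's end with light pressure, give at least three long forward strokes: push nose first away from the robot, from the front part of the file to its rear part, and lift it clear for every return, never dragging it back. Then lay the file back on the rubber mat, right way up, and leave the bottles, mug and spanner alone.

Things in the scene. Friction and masses are not known exactly. Their poses are not given: they have to be found in the camera images.
- file: Hand file, 0.24 kg, lying flat. Origin: middle of the blade's underside (cutting face); x to the nose, z up. Steel blade 5 mm thick, 24 mm wide from x = -75 to +55 mm, then a 16 mm wide nose to x = +75 mm; behind, a thin 7 mm wide tang to x = -100 mm. A dark clamp strip 64 x 22 mm carries the grip. Starts on the mat, nose pointing away from the robot within 0.6 rad.
- file_grip (a point): Middle of the file's wooden grip, 31 mm straight above the file's origin, same axes. The grip is an upright block 60 mm long (x), 16 mm thick (y: pinch it across this), from 11 to 51 mm above the blade's underside. Pressing the file far from its middle can turn it a little in the fingers.
- bar: Aluminium bar upright in the vice, 8 mm thick (x) by 40 mm wide (y). Origin: middle of its sawn top end, 120 mm above the bench, 35 mm above the vice jaws. x: level, the direction of the strokes, away from the robot, up to 0.4 rad to either side. The vice stands on soft rubber feet: pressed down, bar and vice sink about 0.8 mm per newton (12 mm at most).
- vice (a joint): How far the vice and bar are pushed along the bar's x on the rubber feet, in m: 0 at rest, plus = forward (away from the robot), minus = dragged back; about 1.25 mm per newton, 8 mm at most; springs back without swinging. The vice is dark steel on a grey plate, 120 x 105 mm on the bench, jaws 85 mm high, a screw with a cross bar on the robot's side.
- mat: Black rubber mat fixed flat on the bench, 250 mm (x) by 130 mm (y), 4 mm thick. Origin: centre of its underside; its top is 4 mm above the bench.
- bottle1: Bystander: clear glass bottle with a grey cap, 50 mm across, 100 mm high, upright, loose. Origin: centre of its underside.
- bottle2: Bystander: another bottle of the same kind.
- mug: Bystander: steel mug, 76 mm across, 85 mm high, its handle to its own +y, loose. Origin: centre of its underside.
- spanner: Bystander: steel spanner lying on the bench, about 0.2 m long. Origin: on its underside.
There are look-alikes about, which are no part of the job. Leave any purple look-alike of the file alone. What is shaped like the part that bears bar but red is not meant.

How it is judged:
By the outcome, as a careful person would: the job done as asked, in the order asked, and still so for the second after the job is handed in, with the robot touching nothing.
It also fails if it takes over 67 s, if anything falls off the work surface, if the arm or the gripper's body presses on something with over 40 N, if the wrist force passes 120 N, or if a joint passes its speed limit or range.

## Working session

There is one attempt and no reset: what is moved stays moved. The work goes in short steps, Python scripts to look and compute and a tool call to move; the robot and the scene stay as the last step left them, time stands still between calls to the robot, and variables do not carry over. Pictures are saved under pics/ and viewed, at most 10 in all, crops included, and the job is handed in when it is done.

Besides the shell and the picture viewer there is one more tool, called as name(argument=value, ...), one argument or row to a line, values as JSON. apply_moves: Moves the arm, as the interface text tells. Its arguments: {"type":"object","properties":{"series":{"type":"array"},"grip_force":{"type":"number"}},"required":["series"]}

```bash
mkdir -p pics; ls; cat > h.py <<'E'
from bench import *
import numpy as np, cv2
def K(name):
    c=camera_info(name); f=192/np.tan(np.radians(c["vertical_fov"])/2); return c,f
def px2w(name,u,v,depth):
    c,f=K(name); p=np.array([(u-c["cx"])*depth/f, -(v-c["cy"])*depth/f, -depth,1.0]); return (np.array(c["world_from_camera"])@p)[:3]
def cloud(name,d):
    c,f=K(name); v,u=np.mgrid[:384,:512]; P=np.stack([(u-c["cx"])*d/f,-(v-c["cy"])*d/f,-d,np.ones_like(d)],-1)
    return (P@np.array(c["world_from_camera"]).T)[...,:3]
E
python3 - <<'E'
from h import *
s=state();print({k:np.round(s[k],2).tolist() for k in s}); print([k for k in s])
ims=[]
for n in ["top","side"]:
    im,d=get_image(n); np.savez(f"{n}0.npz",im=im,d=d); ims.append(im)
    print(n,camera_info(n))
    for th in ["file","bar","mat","vice","bottle1","mug","spanner"]:
        for r in spot_in(n,th)[:3]: print(th,np.round(r["rect"]).tolist(),round(r["p"],2))
cv2.imwrite("pics/a.png",cv2.resize(np.vstack(ims),(600,900))[:,:,::-1]) if 0 else [cv2.imwrite(f"pics/{n}0.png",cv2.resize(i,(768,576))[:,:,::-1]) for n,i in zip(["top","side"],ims)]
E
```

```text
pics
{'t': 0.0, 'q': [77.9, 22.09, 0.38, -0.03, -68.41, -14.82], 'joint_vel': [0.03, -0.06, -0.11, -0.03, 0.0, 0.04], 'joint_torque': [-0.0, -39.07, 18.74, 4.22, 0.01, -0.0], 'ee_pos': [282.66, 556.8, 238.49], 'tool_rot': [[0.89, -0.45, -0.0], [-0.45, -0.89, -0.0], [0.0, 0.0, -1.0]], 'wrist_force': [0.55, 0.19, -0.38], 'torque': [-0.05, 0.04, -0.0], 'grip_force': 0.0, 'width': 86.62}
['t', 'q', 'joint_vel', 'joint_torque', 'ee_pos', 'tool_rot', 'wrist_force', 'torque', 'grip_force', 'width']
top {'vertical_fov': 43.423840337745574, 'cx': 251.680374677202, 'cy': 192.8132060087934, 'world_from_camera': array([[ 6.37817545e-04,  9.86215179e-01, -1.65466658e-01,
         3.02869379e+02],
       [-9.99943192e-01,  2.38952500e-03,  1.03876185e-02,
         6.59870710e+00],
       [ 1.06398137e-02,  1.65450633e-01,  9.86160678e-01,
         1.65957363e+03],
       [ 0.00000000e+00,  0.00000000e+00,  0.00000000e+00,
         1.00000000e+00]])}
file [184.0, 183.0, 197.0, 232.0] 0.59
file [237.0, 239.0, 257.0, 283.0] 0.52
bar [227.0, 125.0, 245.0, 145.0] 0.59
bar [315.0, 138.0, 327.0, 146.0] 0
[... 623 characters left out ...]
.70245288e+02],
       [ 2.98230851e-03,  6.93777164e-01,  7.20183555e-01,
         1.11000282e+03],
       [ 0.00000000e+00,  0.00000000e+00,  0.00000000e+00,
         1.00000000e+00]])}
file [178.0, 224.0, 227.0, 242.0] 0.75
file [213.0, 169.0, 257.0, 189.0] 0.6
bar [275.0, 231.0, 285.0, 246.0] 0.57
bar [313.0, 184.0, 327.0, 211.0] 0.52
bar [214.0, 169.0, 253.0, 190.0] 0.26
mat [200.0, 163.0, 266.0, 208.0] 0.82
vice [325.0, 220.0, 363.0, 256.0] 0.86
vice [260.0, 228.0, 298.0, 270.0] 0.67
bottle1 [312.0, 182.0, 330.0, 211.0] 0.68
bottle1 [303.0, 165.0, 318.0, 191.0] 0.64
bottle1 [198.0, 164.0, 269.0, 207.0] 0.58
mug [186.0, 127.0, 201.0, 154.0] 0.94
spanner [303.0, 317.0, 365.0, 335.0] 0.94
```

```bash
python3 -c "
import bench;print([k for k in dir(bench) if k[0]!='_'])"; ls
```

```text
['MotionError', 'camera_info', 'get_image', 'hand_in', 'regions_of', 'spot_in', 'spot_point', 'state', 'tip_reach']
h.py
pics
side0.npz
top0.npz
```

View pics/top0.png

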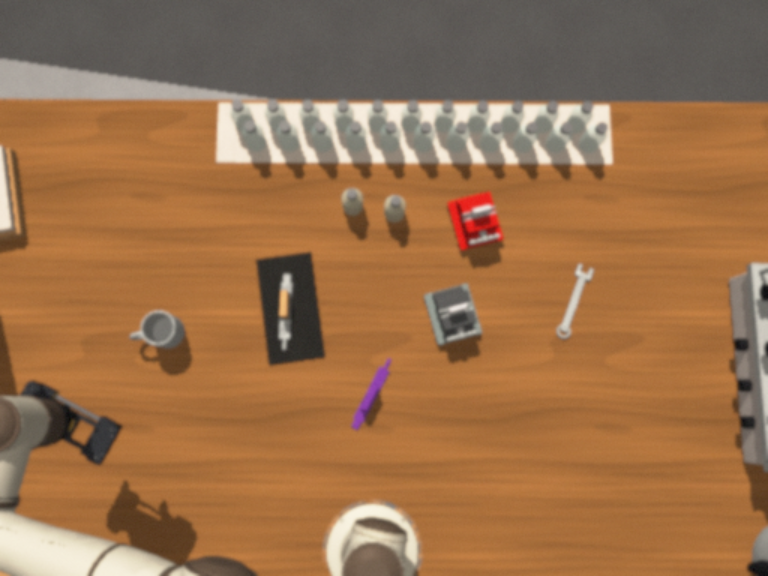

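View pics/side0.png

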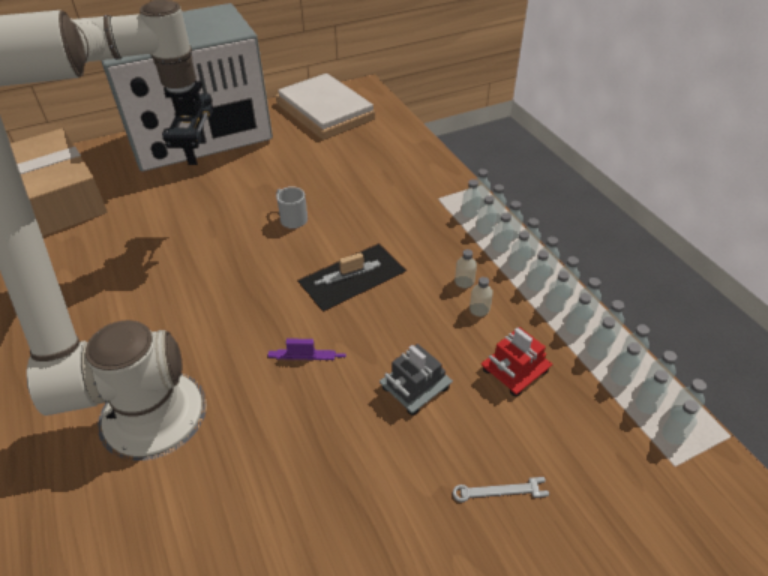

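The top view shows the real file, with its wooden grip, on the black mat at about (190,207) in 512-px terms. The purple look-alike is at (247,262), so it's excluded. The grey vice with the bar is at (303,210) and the red look-alike at (317,147), also excluded. Bottles are at (235,135) and (263,139), the mug at (107,220) and the spanner at (383,200).

```bash
python3 - <<'E'
from h import *
print("tip",tip_reach, camera_info("wrist"))
def fit(P,lab):
    c,(w,h),a=cv2.minAreaRect(P[:,:2].astype(np.float32)); m=P.mean(0)
    e,V=np.linalg.eigh(np.cov(P[:,:2].T)); v=V[:,1]; 
    print(lab,len(P),"mean",np.round(m,1),"rect",np.round(c,1),np.round([w,h,a],1),"axis deg",round(np.degrees(np.arctan2(v[1],v[0]))%180,1),"z",np.round(np.percentile(P[:,2],[5,50,95]),1))
for n,rf,rv,rm in [("top",[176,172,214,240],[280,186,325,232],[172,168,218,244]),("side",[200,163,270,208],[245,220,305,275],0)]:
    z=np.load(f"{n}0.npz"); P=cloud(n,z["d"]); 
    def sub(r,lo,hi):
        Q=P[r[1]:r[3],r[0]:r[2]].reshape(-1,3); return Q[(Q[:,2]>lo)&(Q[:,2]<hi)]
    for lo,hi in [(-5,8),(6,25),(40,65)]:
        Q=sub(rf,lo,hi)
        if len(Q)>5: fit(Q,f"{n} file z{lo}-{hi}")
    for lo,hi in [(5,70),(75,95),(105,135)]:
        Q=sub(rv,lo,hi)
        if len(Q)>5: fit(Q,f"{n} vice z{lo}-{hi}")
for th in ["bottle1","mug","spanner"]:
    print(th)
z=np.load("top0.npz");P=cloud("top",z["d"])
for nm,(u,v) in dict(b1=(235,126),b2=(263,131),mug=(107,219),sp1=(376,222),sp2=(388,178),purple=(247,262)).items(): print(nm,P[v,u].round())
E
```

```text
tip 17.0 {'vertical_fov': 59.02303069823604, 'cx': 253.3228084001603, 'cy': 182.12893592993186, 'world_from_camera': array([[-4.52301134e-01,  8.64323514e-01,  2.19928505e-01,
         3.41832821e+02],
       [-8.91864998e-01, -4.38136061e-01, -1.12310362e-01,
         5.26907203e+02],
       [-7.13877706e-04, -2.46944640e-01,  9.69029326e-01,
         3.85204795e+02],
       [ 0.00000000e+00,  0.00000000e+00,  0.00000000e+00,
         1.00000000e+00]])}
top file z-5-8 1899 mean [536.2 185.    3.2] rect [537.2 187.8] [236.4 129.7   0.9] axis deg 2.0 z [-2.1  3.6  7.4]
top file z6-25 912 mean [531.5 189.    9.3] rect [536.5 186.5] [237.  128.4   1.5] axis deg 4.4 z [ 6.2  8.6 15.1]
top file z40-65 94 mean [541.  201.6  53.6] rect [541.5 202.7] [17.5 59.6 87. ] axis deg 177.8 z [42.2 54.3 60.9]
top vice z5-70 655 mean [ 515.8 -174.2   30.3] rect [ 525.7 -185.1] [152.5 157.6  89.4] axis deg 22.7 z [ 5.9 24.5 64.4]
top vice z75-95 455 mean [ 522.6 -180.2   85.1] rect [ 523.6 -180.8] [76.9 76.  15.3] axis deg 17.5 z [78.5 85.4 91.4]
top vice z105-135 40 mean [ 523.6 -180.1  120. ] rect [ 
[... 241 characters left out ...]
.2 188. ] [231.5 259.8  68.9] axis deg 179.9 z [ 6.1  7.9 17.7]
side file z40-65 86 mean [538.6 196.8  51.1] rect [539.8 197.6] [21.7 61.1 85.3] axis deg 179.6 z [41.5 52.3 57.6]
side vice z5-70 747 mean [ 507.9 -204.7   35.1] rect [ 531.1 -150.2] [222.1 201.2  61.9] axis deg 169.7 z [ 6.1 29.  66.2]
side vice z75-95 427 mean [ 517.1 -190.4   84.7] rect [ 519.8 -182.9] [78.4 80.2 15.8] axis deg 159.3 z [78.2 84.8 89.3]
side vice z105-135 68 mean [ 521.1 -185.5  115.8] rect [ 521.7 -183.6] [11.3 41.2 14.7] axis deg 106.1 z [105.4 117.5 123.1]
bottle1
mug
spanner
b1 [792.  46. 100.]
b2 [774. -48. 101.]
mug [489. 488.  -1.]
sp1 [ 480. -441.    1.]
sp2 [ 635. -490.    2.]
purple [341.   5.  48.]
```

```bash
cat > plan.py <<'E'
# usage: plan(yaw_deg, [(x,y,z),...]) -> tool-axis numbers from the commanded pose in cmd.json; save=True stores the last one
import json,numpy as np
def load():
    try: return json.load(open("cmd.json"))
    except Exception: return {"p":[282.909,557.281,239.55],"yaw":-26.716}
def plan(pts,yaw,dec=3,save=True):
    c=load(); p=np.array(c["p"]); a=np.radians(c["yaw"]); R=np.array([[np.cos(a),np.sin(a),0],[np.sin(a),-np.cos(a),0],[0,0,-1]])
    t=round(-(yaw-c["yaw"])/360,4)
    for q in pts:
        l=np.round(R.T@(np.array(q)-p)/250,dec); print(l.tolist(),"turn",t)
    n=dict(p=(p+R@l*250).tolist(),yaw=c["yaw"]-t*360)
    if save: json.dump(n,open("cmd.json","w"))
    print("cmd",np.round(n["p"],1),round(n["yaw"],2))
E
python3 - <<'E'
from h import *; from plan import *
R=np.array(state()["tool_rot"]); print(np.degrees(np.arctan2(R[1,0],R[0,0])))
z=np.load("top0.npz");P=cloud("top",z["d"]); Q=P[125:170,295:340].reshape(-1,3);Q=Q[Q[:,2]>60]; print("red",Q.mean(0),Q.min(0),Q.max(0))
plan([(411,379,200)],-2.5)
plan([(540.5,200.5,170)],-2.5)
E
```

```text
-26.919027979026595
red [ 730.74920295 -234.4853016   100.85287181] [ 302.86937888 -284.09836283   60.26891253] [ 787.50917056    6.5987071  1659.57363268]
[0.778, 0.407, 0.158] turn -0.0673
cmd [410.9 379.  200. ] -2.49
[0.549, 0.691, 0.12] turn 0.0
cmd [540.5 200.4 170. ] -2.49
```

```bash
rm cmd.json; sed -i 's/-26.716/-26.918/' plan.py; python3 - <<'E'
from plan import *
plan([(411,379,200)],-2.5)
plan([(540.5,200.5,170)],-2.5)
E
```

```text
[0.78, 0.404, 0.158] turn -0.0678
cmd [411.1 378.9 200. ] -2.51
[0.549, 0.69, 0.12] turn -0.0
cmd [540.6 200.6 170. ] -2.51
```

apply_moves(
  series=[
    {"linear": [0.78,0.404,0.158],"turn": -0.0678,"fingers": 0},
    {"linear": [0.78,0.404,0.158],"turn": -0.0678,"fingers": 0},
    {"linear": [0.78,0.404,0.158],"turn": -0.0678,"fingers": 0},
    {"linear": [0.78,0.404,0.158],"turn": -0.0678,"fingers": 0},
    {"linear": [0.78,0.404,0.158],"turn": -0.0678,"fingers": 0},
    {"linear": [0.78,0.404,0.158],"turn": -0.0678,"fingers": 0},
    {"linear": [0.78,0.404,0.158],"turn": -0.0678,"fingers": 0},
  ],
)

```text
t: 1.38
ee_pos: [412.3, 375.6, 199.4]
tool_rot: [[0.999, -0.048, -0.001], [-0.048, -0.999, -0.002], [-0.001, 0.002, -1.0]]
wrist_force: [-0.9, 0.1, -0.2]
width: 86.9
grip_force: 0.0
```

apply_moves(
  series=[
    {"linear": [0.549,0.69,0.12],"turn": 0,"fingers": 0},
    {"linear": [0.549,0.69,0.12],"turn": 0,"fingers": 0},
    {"linear": [0.549,0.69,0.12],"turn": 0,"fingers": 0},
    {"linear": [0.549,0.69,0.12],"turn": 0,"fingers": 0},
    {"linear": [0.549,0.69,0.12],"turn": 0,"fingers": 0},
    {"linear": [0.549,0.69,0.12],"turn": 0,"fingers": 0},
    {"linear": [0.549,0.69,0.12],"turn": 0,"fingers": 0},
    {"linear": [0.549,0.69,0.12],"turn": 0,"fingers": 0},
  ],
)

```text
t: 2.05
ee_pos: [541.0, 200.7, 170.0]
tool_rot: [[0.999, -0.045, 0.0], [-0.045, -0.999, 0.0], [0.0, -0.0, -1.0]]
wrist_force: [-0.1, -0.2, 1.2]
width: 87.0
grip_force: 0.0
```

```bash
cat > fitf.py <<'E'
from h import *
def fit(P,lab):
    c,(w,h),a=cv2.minAreaRect(P[:,:2].astype(np.float32))
    e,V=np.linalg.eigh(np.cov(P[:,:2].T)); v=V[:,1]
    print(lab,len(P),"rect",np.round(c,1),np.round([w,h,a],1),"axis",round((np.degrees(np.arctan2(v[1],v[0]))+90)%180-90,1),"z",np.round(np.percentile(P[:,2],[5,50,95]),1))
E
python3 - <<'E'
from fitf import *
s=state();print(s["t"],np.round(s["ee_pos"],1),np.round(s["tool_rot"],4).tolist(),np.round(s["wrist_force"],2))
im,d=get_image("wrist"); P=cloud("wrist",d)
m=(np.hypot(P[...,0]-540,P[...,1]-200)<70)&(d>0)
Q=P[m&(P[...,2]>45)&(P[...,2]<65)]; fit(Q,"grip top")
mm=(np.hypot(P[...,0]-540,P[...,1]-200)<130)&(d>0)
hsv=cv2.cvtColor(im,cv2.COLOR_RGB2HSV)
Q=P[mm&(P[...,2]<20)&(P[...,2]>-5)&(hsv[...,2]>110)&(hsv[...,1]<60)]; fit(Q,"blade"); print(Q.min(0),Q.max(0))
for r in spot_point("wrist","file_grip"): print(r, )
for r in spot_point("wrist","file"): print(r)
cv2.imwrite("pics/w1.png",im[:,:,::-1])
E
```

```text
2.05 [541.  200.7 170. ] [[0.999, -0.045, 0.0001], [-0.045, -0.999, 0.0002], [0.0001, -0.0002, -1.0]] [-0.1  -0.17  1.2 ]
grip top 1463 rect [540.5 201.4] [16.  59.8 89.1] axis -0.9 z [53.4 55.5 56.8]
blade 2135 rect [544.6 201.7] [ 25.9 143.6  89. ] axis -1.8 z [ 4.7  9.8 15.2]
[472.64205939 187.97318613   2.7697845 ] [616.51449563 215.63524376  17.30868987]
{'location': [251.6, 176.2], 'p': 0.65}
{'location': [256.5, 168.5], 'p': 0.94}
```

View pics/w1.png

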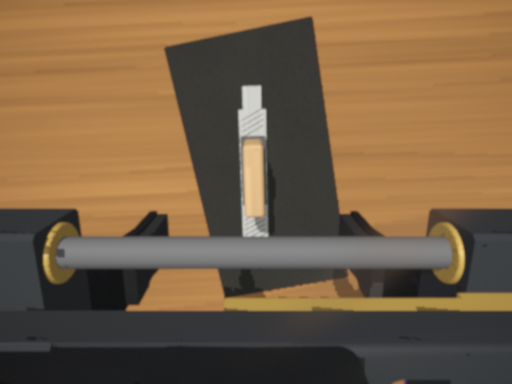

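The wrist view shows the wooden-gripped file alone on the mat, nose up at (252,97) pointing away from the robot, grip at (254,177). Its measured size of 16 x 60 mm and top at z 55 agree with the description, so I'll grasp it.

```bash
python3 - <<'E'
from plan import *
plan([(540.8,201.4,120),(540.8,201.4,60),(540.8,201.4,35.5)],-1.6)
E
```

```text
[0.001, -0.003, 0.2] turn -0.0025
[0.001, -0.003, 0.44] turn -0.0025
[0.001, -0.003, 0.538] turn -0.0025
cmd [540.9 201.3  35.6] -1.61
```

apply_moves(
  series=[
    {"linear": [0.001,-0.003,0.15],"turn": -0.0025,"fingers": 0.4},
    {"linear": [0.001,-0.003,0.3],"turn": -0.0025,"fingers": 0.4},
    {"linear": [0.001,-0.003,0.42],"turn": -0.0025,"fingers": 0.4},
    {"linear": [0.001,-0.003,0.5],"turn": -0.0025,"fingers": 0.4},
    {"linear": [0.001,-0.003,0.538],"turn": -0.0025,"fingers": 0.4},
    {"linear": [0.001,-0.003,0.538],"turn": -0.0025,"fingers": 0.4},
    {"linear": [0.001,-0.003,0.538],"turn": -0.0025,"fingers": 0.4},
  ],
)

```text
t: 2.78
ee_pos: [541.3, 202.5, 36.3]
tool_rot: [[1.0, -0.026, 0.001], [-0.026, -1.0, 0.0], [0.001, -0.0, -1.0]]
wrist_force: [0.9, -0.2, 0.1]
width: 54.1
grip_force: 0.0
```

apply_moves(
  series=[
    {"linear": [0,0,0],"turn": 0,"fingers": 1},
    {"linear": [0,0,0],"turn": 0,"fingers": 1},
    {"linear": [0,0,0],"turn": 0,"fingers": 1},
    {"linear": [0,0,0],"turn": 0,"fingers": 1},
    {"linear": [0,0,0],"turn": 0,"fingers": 1},
    {"linear": [0,0,0],"turn": 0,"fingers": 1},
  ],
  grip_force=60,
)

```text
t: 3.28
ee_pos: [541.1, 201.3, 36.0]
tool_rot: [[1.0, -0.028, 0.001], [-0.028, -1.0, 0.0], [0.001, -0.0, -1.0]]
wrist_force: [-0.0, 0.5, -0.3]
width: 20.0
grip_force: 0.0
```

apply_moves(
  series=[
    {"linear": [0,0,0],"turn": 0,"fingers": 1},
    {"linear": [0,0,0],"turn": 0,"fingers": 1},
    {"linear": [0,0,0],"turn": 0,"fingers": 1},
    {"linear": [0,0,0],"turn": 0,"fingers": 1},
  ],
)

```text
t: 3.62
ee_pos: [540.9, 201.1, 35.8]
tool_rot: [[1.0, -0.028, -0.0], [-0.028, -1.0, -0.0], [-0.0, 0.0, -1.0]]
wrist_force: [-0.1, -3.1, 3.4]
width: 15.7
grip_force: 60.0
```

apply_moves(
  series=[
    {"linear": [0,0,-0.04],"turn": 0,"fingers": 1},
    {"linear": [0,0,-0.16],"turn": 0,"fingers": 1},
    {"linear": [0,0,-0.32],"turn": 0,"fingers": 1},
    {"linear": [0,0,-0.48],"turn": 0,"fingers": 1},
    {"linear": [0,0,-0.6],"turn": 0,"fingers": 1},
    {"linear": [0,0,-0.6],"turn": 0,"fingers": 1},
  ],
)

```text
t: 4.12
ee_pos: [544.4, 203.3, 193.6]
tool_rot: [[1.0, -0.026, 0.013], [-0.026, -1.0, 0.007], [0.013, -0.008, -1.0]]
wrist_force: [0.9, 0.6, -1.8]
width: 15.9
grip_force: 60.0
```

```bash
python3 - <<'E'
from fitf import *; from plan import *
plan([(540.9,201.3,185.6)],load()["yaw"])
s=state();p=np.array(s["ee_pos"]);print(s["t"],p.round(1),np.round(s["wrist_force"],2),np.round(s["torque"],3),s["width"],s["grip_force"])
for n in ["wrist","side"]:
    im,d=get_image(n); P=cloud(n,d); R=np.array(s["tool_rot"])
    L=(P-p)@R   # tool coords
    m=(np.abs(L[...,0])<130)&(np.abs(L[...,1])<40)&(d>0)&(L[...,2]>20)&(L[...,2]<60)
    Q=L[m]; print(n,len(Q))
    if len(Q)>20:
        fit(Q,"blade tool"); A=np.c_[Q[:,0],Q[:,1],np.ones(len(Q))]
        bl=np.abs(Q[:,0])>36; c=np.linalg.lstsq(A[bl],Q[bl,2],rcond=None)[0]; print("plane z=",c, "pitch deg",np.degrees(c[0]),Q[:,0].min(),Q[:,0].max(),np.median(Q[bl,2]))
    cv2.imwrite(f"pics/g_{n}.png",im[:,:,::-1])
E
```

```text
[-0.0, 0.0, -0.6] turn -0.0
cmd [540.9 201.3 185.6] -1.61
4.1167 [544.4 203.3 193.6] [ 0.87  0.61 -1.79] [ 0.095 -0.212 -0.043] 15.886908848511665 59.96713768827249
wrist 4266
blade tool 4266 rect [12.1 -0.3] [121.2  29.3   2.2] axis -0.2 z [24.1 30.2 31.4]
plane z= [ 7.57839827e-03 -6.19326276e-03  2.99650990e+01] pitch deg 0.43421023636958417 -48.99192165795207 72.51950077321719 30.364643322659056
side 191
blade tool 191 rect [-14.8   1.5] [ 30.1 175.7  89.9] axis 2.2 z [23.5 29.8 35. ]
plane z= [8.19562846e-03 2.35470368e-04 3.05786597e+01] pitch deg 0.4695749211567271 -102.65227775023013 73.01763804751069 30.03854527295018
```

```bash
cat >> plan.py <<'E'
D=np.array([np.cos(np.radians(15.5)),np.sin(np.radians(15.5))]); B=np.array([523.5,-181.])
def bp(s,z): return (*(B+s*D),z)
E
python3 - <<'E'
from plan import *
plan([(510,0,190)],8)
plan([bp(-50,180)],15.5)
E
```

```text
[-0.101, 0.809, -0.018] turn -0.0267
cmd [ 5.1e+02 -1.0e-01  1.9e+02] 8.0
[-0.245, 0.75, 0.04] turn -0.0208
cmd [ 475.4 -194.3  180. ] 15.49
```

apply_moves(
  series=[
    {"linear": [-0.01,0.08,0],"turn": -0.0027,"fingers": 1},
    {"linear": [-0.025,0.2,-0.004],"turn": -0.007,"fingers": 1},
    {"linear": [-0.04,0.32,-0.007],"turn": -0.01,"fingers": 1},
    {"linear": [-0.055,0.44,-0.01],"turn": -0.0145,"fingers": 1},
    {"linear": [-0.07,0.56,-0.012],"turn": -0.0185,"fingers": 1},
    {"linear": [-0.085,0.68,-0.015],"turn": -0.0225,"fingers": 1},
    {"linear": [-0.101,0.809,-0.018],"turn": -0.0267,"fingers": 1},
  ],
)

```text
t: 4.8
ee_pos: [508.0, -1.4, 187.7]
tool_rot: [[0.99, 0.141, -0.005], [0.141, -0.99, -0.001], [-0.005, -0.0, -1.0]]
wrist_force: [1.0, -0.5, -2.5]
width: 15.1
grip_force: 60.0
```

apply_moves(
  series=[
    {"linear": [-0.04,0.12,0.006],"turn": -0.0033,"fingers": 1},
    {"linear": [-0.08,0.25,0.013],"turn": -0.007,"fingers": 1},
    {"linear": [-0.12,0.37,0.02],"turn": -0.0103,"fingers": 1},
    {"linear": [-0.165,0.5,0.027],"turn": -0.0139,"fingers": 1},
    {"linear": [-0.2,0.62,0.033],"turn": -0.0172,"fingers": 1},
    {"linear": [-0.23,0.7,0.037],"turn": -0.0195,"fingers": 1},
    {"linear": [-0.245,0.75,0.04],"turn": -0.0208,"fingers": 1},
    {"linear": [-0.245,0.75,0.04],"turn": -0.0208,"fingers": 1},
  ],
)

```text
t: 5.47
ee_pos: [473.1, -196.1, 177.4]
tool_rot: [[0.965, 0.263, -0.006], [0.263, -0.965, 0.001], [-0.005, -0.003, -1.0]]
wrist_force: [-0.3, 0.9, -3.1]
width: 15.8
grip_force: 60.0
```

```bash
python3 - <<'E'
from fitf import *
s=state();p=np.array(s["ee_pos"]);R=np.array(s["tool_rot"]);print(s["t"],p.round(1),np.degrees(np.arctan2(R[1,0],R[0,0])),R[2].round(4),np.round(s["wrist_force"],2),np.round(s["torque"],3))
v=[]
for n in ["wrist","side","top"]:
    im,d=get_image(n); P=cloud(n,d); np.savez(f"c_{n}.npz",im=im,d=d)
    L=(P-p)@R
    Z=P[...,2]; m=(d>0)&(np.hypot(P[...,0]-523.5,P[...,1]+181)<60)&(Z>70)&(Z<134)
    if m.sum()>10:
        Q=P[m&(Z>112)&(Z<126)]; 
        if len(Q)>8: fit(Q,n+" bar(+file?)")
        Q=P[m&(Z<92)&(Z>78)]; 
        if len(Q)>8: fit(Q,n+" jaws")
    v.append(im)
cv2.imwrite("pics/c.png",np.hstack([cv2.resize(v[0],(400,300)),cv2.resize(v[1][150:300,180:380],(400,300))])[:,:,::-1])
E
```

```text
5.4667 [ 473.1 -196.1  177.4] 15.277273541736445 [-0.0054 -0.0026 -1.    ] [-0.31  0.88 -3.08] [-0.025 -0.058  0.033]
wrist bar(+file?) 416 rect [ 523.  -181.2] [ 8.9 40.8 15.3] axis -75.2 z [119.9 120.9 121.9]
wrist jaws 7229 rect [ 522.6 -181.8] [75.5 75.2 15.3] axis -78.5 z [84.3 85.8 87. ]
side jaws 313 rect [ 521.5 -190. ] [75.5 66.8 17.5] axis -16.2 z [79.5 84.8 89.1]
```

View pics/c.png

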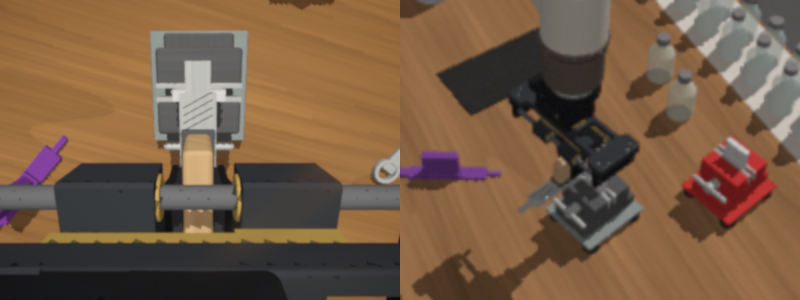

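The left panel (wrist) shows the file blade centred over the bar, whose ends show at about (168,93) and (228,93) in the panel. The right panel shows it held level over the grey vice, clear of everything. Bar refined to (523.1,-181.2), yaw 15.3.

```bash
sed -i 's/15\.5/15.3/g; s/\[523.5,-181.\]/[523.1,-181.2]/' plan.py; python3 - <<'E'
from plan import *
plan([bp(-50,154.5)],15.3,4)
E
```

```text
[-0.0022, -0.0003, 0.1022] turn 0.0005
cmd [ 474.9 -194.4  154.5] 15.31
```

apply_moves(
  series=[
    {"linear": [-0.0022,-0.0003,0.03],"turn": 0.0005,"fingers": 1},
    {"linear": [-0.0022,-0.0003,0.06],"turn": 0.0005,"fingers": 1},
    {"linear": [-0.0022,-0.0003,0.085],"turn": 0.0005,"fingers": 1},
    {"linear": [-0.0022,-0.0003,0.1022],"turn": 0.0005,"fingers": 1},
    {"linear": [-0.0022,-0.0003,0.1022],"turn": 0.0005,"fingers": 1},
    {"linear": [-0.0022,-0.0003,0.1022],"turn": 0.0005,"fingers": 1},
    {"linear": [-0.0022,-0.0003,0.1022],"turn": 0.0005,"fingers": 1},
    {"linear": [-0.0022,-0.0003,0.1022],"turn": 0.0005,"fingers": 1},
  ],
)

```text
t: 6.28
ee_pos: [475.2, -194.4, 154.9]
tool_rot: [[0.964, 0.264, 0.001], [0.264, -0.964, -0.0], [0.001, 0.0, -1.0]]
wrist_force: [-0.4, 0.1, -2.9]
width: 15.4
grip_force: 60.0
```

apply_moves(
  series=[
    {"linear": [0,0,0],"turn": 0,"fingers": 1},
    {"linear": [0,0,0],"turn": 0,"fingers": 1},
    {"linear": [0,0,0],"turn": 0,"fingers": 1},
    {"linear": [0,0,0],"turn": 0,"fingers": 1},
  ],
)

```text
t: 6.62
ee_pos: [474.9, -194.4, 154.6]
tool_rot: [[0.965, 0.264, 0.0], [0.264, -0.965, -0.0], [0.0, 0.0, -1.0]]
wrist_force: [0.8, -0.6, -1.9]
width: 15.1
grip_force: 60.0
```

apply_moves(
  series=[
    {"linear": [0,0,0.005],"turn": 0,"fingers": 1},
    {"linear": [0,0,0.01],"turn": 0,"fingers": 1},
    {"linear": [0,0,0.015],"turn": 0,"fingers": 1},
    {"linear": [0,0,0.016],"turn": 0,"fingers": 1},
    {"linear": [0,0,0.016],"turn": 0,"fingers": 1},
    {"linear": [0,0,0.016],"turn": 0,"fingers": 1},
  ],
)

```text
t: 7.12
ee_pos: [475.0, -194.4, 150.6]
tool_rot: [[0.964, 0.264, 0.0], [0.264, -0.964, -0.0], [0.0, 0.0, -1.0]]
wrist_force: [-1.1, -0.4, -0.7]
width: 15.8
grip_force: 60.0
```

apply_moves(
  series=[
    {"linear": [0,0,0.004],"turn": 0,"fingers": 1},
    {"linear": [0,0,0.009],"turn": 0,"fingers": 1},
    {"linear": [0,0,0.009],"turn": 0,"fingers": 1},
    {"linear": [0.01,0,0.009],"turn": 0,"fingers": 1},
    {"linear": [0.03,0,0.009],"turn": 0,"fingers": 1},
    {"linear": [0.06,0,0.009],"turn": 0,"fingers": 1},
    {"linear": [0.09,0,0.009],"turn": 0,"fingers": 1},
    {"linear": [0.12,0,0.009],"turn": 0,"fingers": 1},
  ],
)

```text
t: 7.78
ee_pos: [504.7, -186.4, 148.3]
tool_rot: [[0.964, 0.264, -0.0], [0.264, -0.964, -0.0], [-0.0, 0.0, -1.0]]
wrist_force: [-1.9, -1.1, 1.9]
width: 15.4
grip_force: 60.0
```

apply_moves(
  series=[
    {"linear": [0.03,0,0],"turn": 0,"fingers": 1},
    {"linear": [0.06,0,0],"turn": 0,"fingers": 1},
    {"linear": [0.09,0,0],"turn": 0,"fingers": 1},
    {"linear": [0.12,0,0],"turn": 0,"fingers": 1},
    {"linear": [0.15,0,0],"turn": 0,"fingers": 1},
    {"linear": [0.18,0,0],"turn": 0,"fingers": 1},
    {"linear": [0.21,0,0],"turn": 0,"fingers": 1},
    {"linear": [0.24,0,0],"turn": 0,"fingers": 1},
  ],
)

```text
t: 8.45
ee_pos: [562.2, -170.4, 148.1]
tool_rot: [[0.965, 0.264, -0.001], [0.264, -0.965, -0.0], [-0.001, -0.0, -1.0]]
wrist_force: [-2.8, -0.5, 1.7]
width: 15.6
grip_force: 60.0
```

apply_moves(
  series=[
    {"linear": [0.03,0,0],"turn": 0,"fingers": 1},
    {"linear": [0.06,0,0],"turn": 0,"fingers": 1},
    {"linear": [0.075,0,0],"turn": 0,"fingers": 1},
    {"linear": [0.08,0,0],"turn": 0,"fingers": 1},
    {"linear": [0.084,0,-0.02],"turn": 0,"fingers": 1},
    {"linear": [0.09,0,-0.06],"turn": 0,"fingers": 1},
    {"linear": [0.09,0,-0.1],"turn": 0,"fingers": 1},
    {"linear": [0.09,0,-0.11],"turn": 0,"fingers": 1},
  ],
)

```text
t: 9.12
ee_pos: [585.1, -164.8, 178.5]
tool_rot: [[0.964, 0.264, 0.006], [0.264, -0.964, -0.001], [0.005, 0.002, -1.0]]
wrist_force: [0.2, -0.3, -1.7]
width: 15.6
grip_force: 60.0
```

apply_moves(
  series=[
    {"linear": [0,0,0],"turn": 0,"fingers": 1},
    {"linear": [0,0,0],"turn": 0,"fingers": 1},
  ],
)

```text
t: 9.28
ee_pos: [583.4, -164.6, 176.2]
tool_rot: [[0.965, 0.264, 0.001], [0.264, -0.965, 0.0], [0.001, -0.0, -1.0]]
wrist_force: [-0.2, -0.1, -2.7]
width: 15.6
grip_force: 60.0
```

```bash
python3 - <<'E'
from fitf import *
s=state();p=np.array(s["ee_pos"]);R=np.array(s["tool_rot"]);print(s["t"],p.round(1),R[2].round(4),np.round(s["wrist_force"],2))
im,d=get_image("wrist"); P=cloud("wrist",d); L=(P-p)@R
m=(np.abs(L[...,0])<90)&(np.abs(L[...,1])<14)&(d>0)&(L[...,2]>18)&(L[...,2]<40)
Q=L[m]; bl=Q[:,0]>34; c=np.polyfit(Q[bl,0],Q[bl,2],1); print(bl.sum(),c,"pitch",np.degrees(c[0]),"x range",Q[:,0].min(),Q[:,0].max(), "y", np.polyfit(Q[bl,0],Q[bl,1],1))
m=(d>0)&(np.hypot(P[...,0]-523.5,P[...,1]+181)<60)&(P[...,2]<124)&(P[...,2]>112)
if m.sum()>8: fit(P[m],"bar")
E
```

```text
9.2833 [ 583.4 -164.6  176.2] [ 1.3e-03 -1.0e-04 -1.0e+00] [-0.17 -0.12 -2.65]
3274 [2.88528493e-03 2.67213104e+01] pitch 0.16531464928548278 x range -46.481384341867425 74.36203749805276 y [ 6.15095130e-04 -6.46315095e-01]
```

apply_moves(
  series=[
    {"linear": [-0.04,0,0],"turn": 0,"fingers": 1},
    {"linear": [-0.12,0,0],"turn": 0,"fingers": 1},
    {"linear": [-0.2,0,0],"turn": 0,"fingers": 1},
    {"linear": [-0.28,0,0],"turn": 0,"fingers": 1},
    {"linear": [-0.36,0,0],"turn": 0,"fingers": 1},
    {"linear": [-0.42,0,0],"turn": 0,"fingers": 1},
    {"linear": [-0.45,0,0],"turn": 0,"fingers": 1},
    {"linear": [-0.45,0,0],"turn": 0,"fingers": 1},
  ],
)

```text
t: 10.0
ee_pos: [472.8, -194.7, 175.7]
tool_rot: [[0.965, 0.263, -0.001], [0.263, -0.965, 0.0], [-0.001, -0.001, -1.0]]
wrist_force: [0.6, 0.2, -2.3]
width: 15.7
grip_force: 60.0
```

apply_moves(
  series=[
    {"linear": [0,0,0],"turn": 0,"fingers": 1},
    {"linear": [0,0,0.03],"turn": 0,"fingers": 1},
    {"linear": [0,0,0.06],"turn": 0,"fingers": 1},
    {"linear": [0,0,0.08],"turn": 0,"fingers": 1},
    {"linear": [0,0,0.09],"turn": 0,"fingers": 1},
    {"linear": [0,0,0.09],"turn": 0,"fingers": 1},
    {"linear": [0,0,0.1],"turn": 0,"fingers": 1},
    {"linear": [0,0,0.11],"turn": 0,"fingers": 1},
  ],
)

```text
t: 10.67
ee_pos: [475.6, -194.4, 148.7]
tool_rot: [[0.964, 0.265, 0.001], [0.265, -0.964, -0.0], [0.001, 0.001, -1.0]]
wrist_force: [0.3, 1.2, 2.4]
width: 15.9
grip_force: 60.0
```

apply_moves(
  series=[
    {"linear": [0,0,0],"turn": 0,"fingers": 1},
    {"linear": [0.01,0,0],"turn": 0,"fingers": 1},
    {"linear": [0.03,0,0],"turn": 0,"fingers": 1},
    {"linear": [0.06,0,0],"turn": 0,"fingers": 1},
    {"linear": [0.09,0,0],"turn": 0,"fingers": 1},
    {"linear": [0.12,0,0],"turn": 0,"fingers": 1},
    {"linear": [0.15,0,0],"turn": 0,"fingers": 1},
    {"linear": [0.18,0,0],"turn": 0,"fingers": 1},
  ],
)

```text
t: 11.33
ee_pos: [519.0, -182.3, 148.2]
tool_rot: [[0.964, 0.264, -0.001], [0.264, -0.964, -0.0], [-0.001, -0.0, -1.0]]
wrist_force: [-1.7, -0.9, 2.1]
width: 15.5
grip_force: 60.0
```

apply_moves(
  series=[
    {"linear": [0.03,0,0],"turn": 0,"fingers": 1},
    {"linear": [0.06,0,0],"turn": 0,"fingers": 1},
    {"linear": [0.09,0,0],"turn": 0,"fingers": 1},
    {"linear": [0.12,0,0],"turn": 0,"fingers": 1},
    {"linear": [0.15,0,0],"turn": 0,"fingers": 1},
    {"linear": [0.18,0,0],"turn": 0,"fingers": 1},
    {"linear": [0.21,0,0],"turn": 0,"fingers": 1},
  ],
)

```text
t: 11.92
ee_pos: [569.5, -168.5, 148.2]
tool_rot: [[0.965, 0.264, -0.001], [0.264, -0.965, -0.0], [-0.001, -0.0, -1.0]]
wrist_force: [-3.1, 0.1, 1.2]
width: 15.6
grip_force: 60.0
```

apply_moves(
  series=[
    {"linear": [0.025,0,0],"turn": 0,"fingers": 1},
    {"linear": [0.045,0,0],"turn": 0,"fingers": 1},
    {"linear": [0.05,0,0],"turn": 0,"fingers": 1},
    {"linear": [0.054,0,-0.02],"turn": 0,"fingers": 1},
    {"linear": [0.06,0,-0.06],"turn": 0,"fingers": 1},
    {"linear": [0.06,0,-0.1],"turn": 0,"fingers": 1},
    {"linear": [0.06,0,-0.11],"turn": 0,"fingers": 1},
    {"linear": [0.06,0,-0.11],"turn": 0,"fingers": 1},
  ],
)

```text
t: 12.58
ee_pos: [584.5, -164.7, 177.7]
tool_rot: [[0.964, 0.264, 0.004], [0.264, -0.964, -0.0], [0.004, 0.001, -1.0]]
wrist_force: [-0.5, -0.0, -2.3]
width: 15.8
grip_force: 60.0
```

apply_moves(
  series=[
    {"linear": [-0.05,0,0],"turn": 0,"fingers": 1},
    {"linear": [-0.14,0,0],"turn": 0,"fingers": 1},
    {"linear": [-0.24,0,0],"turn": 0,"fingers": 1},
    {"linear": [-0.34,0,0],"turn": 0,"fingers": 1},
    {"linear": [-0.41,0,0],"turn": 0,"fingers": 1},
    {"linear": [-0.44,0,0],"turn": 0,"fingers": 1},
    {"linear": [-0.45,0,0],"turn": 0,"fingers": 1},
    {"linear": [-0.45,0,0],"turn": 0,"fingers": 1},
  ],
)

```text
t: 13.25
ee_pos: [475.1, -194.5, 176.1]
tool_rot: [[0.965, 0.264, 0.001], [0.264, -0.965, -0.0], [0.001, 0.001, -1.0]]
wrist_force: [0.0, 0.5, -2.7]
width: 15.4
grip_force: 60.0
```

apply_moves(
  series=[
    {"linear": [0,0,0.02],"turn": 0,"fingers": 1},
    {"linear": [0,0,0.05],"turn": 0,"fingers": 1},
    {"linear": [0,0,0.07],"turn": 0,"fingers": 1},
    {"linear": [0,0,0.085],"turn": 0,"fingers": 1},
    {"linear": [0,0,0.085],"turn": 0,"fingers": 1},
    {"linear": [0,0,0.085],"turn": 0,"fingers": 1},
    {"linear": [0,0,0.1],"turn": 0,"fingers": 1},
    {"linear": [0,0,0.11],"turn": 0,"fingers": 1},
  ],
)

```text
t: 13.92
ee_pos: [475.8, -194.5, 148.8]
tool_rot: [[0.964, 0.264, 0.002], [0.264, -0.964, -0.001], [0.002, 0.001, -1.0]]
wrist_force: [0.2, 0.2, 1.9]
width: 15.8
grip_force: 60.0
```

apply_moves(
  series=[
    {"linear": [0,0,0],"turn": 0,"fingers": 1},
    {"linear": [0.01,0,0],"turn": 0,"fingers": 1},
    {"linear": [0.03,0,0],"turn": 0,"fingers": 1},
    {"linear": [0.06,0,0],"turn": 0,"fingers": 1},
    {"linear": [0.09,0,0],"turn": 0,"fingers": 1},
    {"linear": [0.12,0,0],"turn": 0,"fingers": 1},
    {"linear": [0.15,0,0],"turn": 0,"fingers": 1},
    {"linear": [0.18,0,0],"turn": 0,"fingers": 1},
  ],
)

```text
t: 14.58
ee_pos: [519.0, -182.3, 148.2]
tool_rot: [[0.964, 0.264, -0.001], [0.264, -0.964, -0.0], [-0.001, -0.0, -1.0]]
wrist_force: [-2.5, -1.5, 2.1]
width: 15.6
grip_force: 60.0
```

apply_moves(
  series=[
    {"linear": [0.03,0,0],"turn": 0,"fingers": 1},
    {"linear": [0.06,0,0],"turn": 0,"fingers": 1},
    {"linear": [0.09,0,0],"turn": 0,"fingers": 1},
    {"linear": [0.12,0,0],"turn": 0,"fingers": 1},
    {"linear": [0.15,0,0],"turn": 0,"fingers": 1},
    {"linear": [0.18,0,0],"turn": 0,"fingers": 1},
    {"linear": [0.21,0,0],"turn": 0,"fingers": 1},
  ],
)

```text
t: 15.17
ee_pos: [569.5, -168.4, 148.1]
tool_rot: [[0.965, 0.264, -0.001], [0.264, -0.965, 0.0], [-0.001, -0.0, -1.0]]
wrist_force: [-3.2, -1.5, 1.2]
width: 15.6
grip_force: 60.0
```

apply_moves(
  series=[
    {"linear": [0.025,0,0],"turn": 0,"fingers": 1},
    {"linear": [0.045,0,0],"turn": 0,"fingers": 1},
    {"linear": [0.05,0,0],"turn": 0,"fingers": 1},
    {"linear": [0.054,0,-0.02],"turn": 0,"fingers": 1},
    {"linear": [0.06,0,-0.06],"turn": 0,"fingers": 1},
    {"linear": [0.06,0,-0.1],"turn": 0,"fingers": 1},
    {"linear": [0.06,0,-0.11],"turn": 0,"fingers": 1},
    {"linear": [0.06,0,-0.11],"turn": 0,"fingers": 1},
  ],
)

```text
t: 15.83
ee_pos: [584.5, -164.7, 177.7]
tool_rot: [[0.964, 0.264, 0.004], [0.264, -0.964, -0.0], [0.004, 0.001, -1.0]]
wrist_force: [0.6, 0.9, -1.8]
width: 15.8
grip_force: 60.0
```

```bash
python3 - <<'E'
from fitf import *
s=state();p=np.array(s["ee_pos"]);R=np.array(s["tool_rot"]);print(s["t"],p.round(1),R[2].round(4),np.round(s["wrist_force"],2))
im,d=get_image("wrist"); P=cloud("wrist",d); L=(P-p)@R
m=(np.abs(L[...,0])<90)&(np.abs(L[...,1])<14)&(d>0)&(L[...,2]>18)&(L[...,2]<40)
Q=L[m]; bl=Q[:,0]>34; c=np.polyfit(Q[bl,0],Q[bl,2],1); print(bl.sum(),c,"pitch",np.degrees(c[0]),"x range",Q[:,0].min(),Q[:,0].max())
E
```

```text
15.8333 [ 584.5 -164.7  177.7] [ 0.0041  0.0012 -1.    ] [ 0.56  0.85 -1.77]
3251 [3.87856028e-03 2.71694096e+01] pitch 0.22222513488306453 x range -46.923476444061 74.02190693131152
```

apply_moves(
  series=[
    {"linear": [-0.05,0,0],"turn": 0,"fingers": 1},
    {"linear": [-0.14,0,0],"turn": 0,"fingers": 1},
    {"linear": [-0.24,0,0],"turn": 0,"fingers": 1},
    {"linear": [-0.34,0,0],"turn": 0,"fingers": 1},
    {"linear": [-0.41,0,0],"turn": 0,"fingers": 1},
    {"linear": [-0.44,0,0],"turn": 0,"fingers": 1},
    {"linear": [-0.45,0,0],"turn": 0,"fingers": 1},
    {"linear": [-0.45,0,0],"turn": 0,"fingers": 1},
  ],
)

```text
t: 16.55
ee_pos: [475.1, -194.5, 176.0]
tool_rot: [[0.965, 0.264, 0.001], [0.264, -0.965, -0.0], [0.001, 0.0, -1.0]]
wrist_force: [0.7, 0.6, -2.2]
width: 15.4
grip_force: 60.0
```

apply_moves(
  series=[
    {"linear": [0,0,0.02],"turn": 0,"fingers": 1},
    {"linear": [0,0,0.05],"turn": 0,"fingers": 1},
    {"linear": [0,0,0.07],"turn": 0,"fingers": 1},
    {"linear": [0,0,0.085],"turn": 0,"fingers": 1},
    {"linear": [0,0,0.085],"turn": 0,"fingers": 1},
    {"linear": [0,0,0.085],"turn": 0,"fingers": 1},
    {"linear": [0.002,0,0.1],"turn": 0,"fingers": 1},
    {"linear": [0.006,0,0.112],"turn": 0,"fingers": 1},
  ],
)

```text
t: 17.22
ee_pos: [477.0, -194.2, 148.4]
tool_rot: [[0.964, 0.264, 0.002], [0.264, -0.964, -0.001], [0.001, 0.001, -1.0]]
wrist_force: [-0.9, -0.2, 3.3]
width: 15.9
grip_force: 60.0
```

apply_moves(
  series=[
    {"linear": [0.006,0,0],"turn": 0,"fingers": 1},
    {"linear": [0.014,0,0],"turn": 0,"fingers": 1},
    {"linear": [0.03,0,0],"turn": 0,"fingers": 1},
    {"linear": [0.06,0,0],"turn": 0,"fingers": 1},
    {"linear": [0.09,0,0],"turn": 0,"fingers": 1},
    {"linear": [0.12,0,0],"turn": 0,"fingers": 1},
    {"linear": [0.15,0,0],"turn": 0,"fingers": 1},
    {"linear": [0.18,0,0],"turn": 0,"fingers": 1},
  ],
)

```text
t: 17.88
ee_pos: [520.5, -181.9, 147.7]
tool_rot: [[0.964, 0.264, -0.0], [0.264, -0.964, -0.0], [-0.0, -0.0, -1.0]]
wrist_force: [-3.3, -1.3, 1.8]
width: 15.5
grip_force: 60.0
```

apply_moves(
  series=[
    {"linear": [0.03,0,0],"turn": 0,"fingers": 1},
    {"linear": [0.06,0,0],"turn": 0,"fingers": 1},
    {"linear": [0.09,0,0],"turn": 0,"fingers": 1},
    {"linear": [0.12,0,0],"turn": 0,"fingers": 1},
    {"linear": [0.15,0,0],"turn": 0,"fingers": 1},
    {"linear": [0.18,0,0],"turn": 0,"fingers": 1},
    {"linear": [0.21,0,0],"turn": 0,"fingers": 1},
  ],
)

```text
t: 18.47
ee_pos: [570.9, -168.0, 147.6]
tool_rot: [[0.965, 0.264, -0.001], [0.264, -0.965, -0.0], [-0.001, -0.0, -1.0]]
wrist_force: [-2.9, -1.5, 1.4]
width: 15.8
grip_force: 60.0
```

apply_moves(
  series=[
    {"linear": [0.025,0,0],"turn": 0,"fingers": 1},
    {"linear": [0.045,0,0],"turn": 0,"fingers": 1},
    {"linear": [0.05,0,0],"turn": 0,"fingers": 1},
    {"linear": [0.054,0,-0.02],"turn": 0,"fingers": 1},
    {"linear": [0.06,0,-0.06],"turn": 0,"fingers": 1},
    {"linear": [0.06,0,-0.1],"turn": 0,"fingers": 1},
    {"linear": [0.06,0,-0.14],"turn": 0,"fingers": 1},
    {"linear": [0.06,0,-0.15],"turn": 0,"fingers": 1},
  ],
)

```text
t: 19.13
ee_pos: [586.4, -164.4, 188.3]
tool_rot: [[0.964, 0.264, 0.006], [0.264, -0.964, -0.001], [0.005, 0.002, -1.0]]
wrist_force: [0.5, -1.0, -1.7]
width: 15.5
grip_force: 60.0
```

```bash
python3 - <<'E'
from h import *; from plan import *
# commanded now
p=B+(-50+.006*250+.45*250)*D; json.dump(dict(p=[*p,148.25-.002*250+.15*250],yaw=15.31),open("cmd.json","w"))
s=state();print(s["t"],np.round(s["ee_pos"],1),np.round(load()["p"],1),np.round(s["wrist_force"],2))
# mat centre from the starting top view
z=np.load("top0.npz");P=cloud("top",z["d"]);hsv=cv2.cvtColor(z["im"],cv2.COLOR_RGB2GRAY)
m=np.zeros((384,512),bool);m[160:250,165:222]=1
Q=P[m&(hsv<60)&(np.abs(P[...,2])<14)][:,:2].astype(np.float32);print("mat",cv2.minAreaRect(Q))
plan([(560,10,195)],7); plan([(535,190,110)],3); plan([(535,190,37.5)],3)
E
```

```text
19.1333 [ 586.4 -164.4  188.3] [ 584.8 -164.3  185.2] [ 0.5  -1.03 -1.67]
mat ((537.5835571289062, 192.1798095703125), (242.96690368652344, 122.94801330566406), 8.432849884033203)
[0.088, -0.699, -0.039] turn 0.0231
cmd [559.9  10.  195. ] 6.99
[-0.011, -0.727, 0.34] turn 0.0111
cmd [535.  190.1 110. ] 3.0
[-0.0, 0.0, 0.29] turn -0.0
cmd [535.  190.1  37.5] 3.0
```

```bash
python3 - <<'E'
from plan import *
json.dump(dict(p=[584.8,-164.3,185.2],yaw=15.31),open("cmd.json","w"))
plan([(560,10,195)],11); plan([(546,193,110)],8); plan([(546,193,40),(546,193,35.8)],8)
E
```

```text
[0.088, -0.699, -0.039] turn 0.012
cmd [559.9  10.1 195. ] 10.99
[0.085, -0.729, 0.34] turn 0.0083
cmd [546. 193. 110.] 8.0
[0.0, 0.0, 0.28] turn 0.0
[0.0, 0.0, 0.297] turn 0.0
cmd [546.  193.   35.7] 8.0
```

apply_moves(
  series=[
    {"linear": [0.012,-0.1,-0.006],"turn": 0.002,"fingers": 1},
    {"linear": [0.028,-0.22,-0.012],"turn": 0.004,"fingers": 1},
    {"linear": [0.043,-0.34,-0.019],"turn": 0.006,"fingers": 1},
    {"linear": [0.058,-0.46,-0.026],"turn": 0.008,"fingers": 1},
    {"linear": [0.073,-0.58,-0.032],"turn": 0.01,"fingers": 1},
    {"linear": [0.088,-0.699,-0.039],"turn": 0.012,"fingers": 1},
  ],
)

```text
t: 19.63
ee_pos: [559.6, 11.5, 195.7]
tool_rot: [[0.982, 0.19, 0.001], [0.19, -0.982, 0.001], [0.001, -0.0, -1.0]]
wrist_force: [1.5, 0.3, -3.3]
width: 15.4
grip_force: 60.0
```

apply_moves(
  series=[
    {"linear": [0.015,-0.12,0.03],"turn": 0.0015,"fingers": 1},
    {"linear": [0.028,-0.24,0.08],"turn": 0.003,"fingers": 1},
    {"linear": [0.042,-0.36,0.14],"turn": 0.0042,"fingers": 1},
    {"linear": [0.056,-0.48,0.2],"turn": 0.0055,"fingers": 1},
    {"linear": [0.07,-0.6,0.26],"turn": 0.0068,"fingers": 1},
    {"linear": [0.08,-0.69,0.31],"turn": 0.0078,"fingers": 1},
    {"linear": [0.085,-0.729,0.34],"turn": 0.0083,"fingers": 1},
    {"linear": [0.085,-0.729,0.34],"turn": 0.0083,"fingers": 1},
  ],
)

```text
t: 20.3
ee_pos: [545.2, 194.7, 108.5]
tool_rot: [[0.99, 0.142, -0.002], [0.142, -0.99, -0.001], [-0.002, 0.001, -1.0]]
wrist_force: [0.4, -0.2, -2.2]
width: 15.5
grip_force: 60.0
```

apply_moves(
  series=[
    {"linear": [0,0,0.06],"turn": 0,"fingers": 1},
    {"linear": [0,0,0.13],"turn": 0,"fingers": 1},
    {"linear": [0,0,0.19],"turn": 0,"fingers": 1},
    {"linear": [0,0,0.24],"turn": 0,"fingers": 1},
    {"linear": [0,0,0.27],"turn": 0,"fingers": 1},
    {"linear": [0,0,0.28],"turn": 0,"fingers": 1},
    {"linear": [0,0,0.28],"turn": 0,"fingers": 1},
    {"linear": [0,0,0.28],"turn": 0,"fingers": 1},
  ],
)

```text
t: 20.97
ee_pos: [546.8, 193.0, 41.0]
tool_rot: [[0.99, 0.139, 0.002], [0.139, -0.99, 0.001], [0.002, -0.001, -1.0]]
wrist_force: [0.7, 0.5, -2.4]
width: 15.7
grip_force: 60.0
```

apply_moves(
  series=[
    {"linear": [0,0,0.006],"turn": 0,"fingers": 1},
    {"linear": [0,0,0.012],"turn": 0,"fingers": 1},
    {"linear": [0,0,0.017],"turn": 0,"fingers": 1},
    {"linear": [0,0,0.017],"turn": 0,"fingers": 1},
    {"linear": [0,0,0.017],"turn": 0,"fingers": 1},
  ],
)

```text
t: 21.38
ee_pos: [546.1, 193.1, 35.9]
tool_rot: [[0.99, 0.139, 0.0], [0.139, -0.99, 0.0], [0.0, -0.0, -1.0]]
wrist_force: [0.4, -0.4, -2.7]
width: 15.4
grip_force: 60.0
```

apply_moves(
  series=[
    {"linear": [0,0,0.0012],"turn": 0,"fingers": 1},
    {"linear": [0,0,0.0012],"turn": 0,"fingers": 1},
    {"linear": [0,0,0.0012],"turn": 0,"fingers": 0.75},
    {"linear": [0,0,0.0012],"turn": 0,"fingers": 0.6},
    {"linear": [0,0,0.0012],"turn": 0,"fingers": 0.4},
    {"linear": [0,0,0.0012],"turn": 0,"fingers": 0.3},
    {"linear": [0,0,0.0012],"turn": 0,"fingers": 0.3},
    {"linear": [0,0,0.0012],"turn": 0,"fingers": 0.3},
  ],
)

```text
t: 22.05
ee_pos: [546.1, 193.1, 35.5]
tool_rot: [[0.99, 0.139, 0.0], [0.139, -0.99, 0.0], [0.0, -0.0, -1.0]]
wrist_force: [0.4, 1.2, 0.3]
width: 47.1
grip_force: 0.0
```

apply_moves(
  series=[
    {"linear": [0,0,-0.04],"turn": 0,"fingers": 0.3},
    {"linear": [0,0,-0.12],"turn": 0,"fingers": 0.3},
    {"linear": [0,0,-0.24],"turn": 0,"fingers": 0.3},
    {"linear": [0,0,-0.38],"turn": 0,"fingers": 0.3},
    {"linear": [0,0,-0.5],"turn": 0,"fingers": 0.3},
    {"linear": [0,0,-0.6],"turn": 0,"fingers": 0.3},
    {"linear": [0,0,-0.6],"turn": 0,"fingers": 0.3},
    {"linear": [0,0,-0.6],"turn": 0,"fingers": 0.3},
  ],
)

```text
t: 22.72
ee_pos: [546.7, 193.5, 188.1]
tool_rot: [[0.99, 0.139, 0.004], [0.139, -0.99, 0.003], [0.005, -0.002, -1.0]]
wrist_force: [0.6, -1.3, -1.5]
width: 61.1
grip_force: 0.0
```

```bash
python3 - <<'E'
from fitf import *
s=state();print(s["t"],np.round(s["ee_pos"],1),np.round(s["wrist_force"],2),s["width"])
im,d=get_image("wrist"); P=cloud("wrist",d)
m=(np.hypot(P[...,0]-546,P[...,1]-193)<70)&(d>0)&(P[...,2]>45)&(P[...,2]<65); fit(P[m],"grip")
im2,_=get_image("side")
cv2.imwrite("pics/end.png",np.hstack([cv2.resize(im,(400,300)),cv2.resize(im2[90:270,170:410],(400,300))])[:,:,::-1])
E
```

```text
22.7167 [546.7 193.5 188.1] [ 0.61 -1.33 -1.53] 61.11542748069467
grip 1276 rect [544.6 192.7] [59.5 15.5  8.4] axis 8.4 z [51.2 53.3 54.6]
```

View pics/end.png

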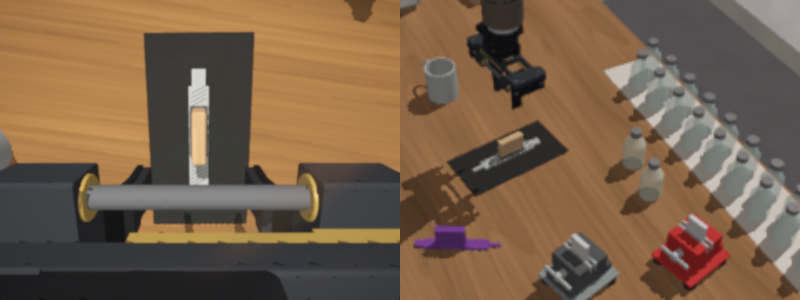

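The file lies flat and right way up, centred on the mat (grip at (199,135) in the left panel). In the right panel the mug, bottles and purple file are where they started.

```bash
python3 -c "
from bench import *
print(hand_in())"
```

```text
the job is handed in; nothing more can be done
None
```

I gave the bar's end four forward strokes of about 110 mm each at roughly 4 N, lifting the file clear before every return. The file is back on the mat, flat and right way up; I moved nothing else, and the job was handed in at about 23 s.

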